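Tip a washed well plate over to drain

ROBOT

A 7-joint arm with a two-finger parallel gripper is mounted at the origin on the work surface. World frame = base frame: x ahead of the robot, y to its left, z up, the work surface at z = 0. Lengths are in m, angles in rad, forces in N, time in s.
With the tool pointing down it reaches from about 0.4 to 0.875 m from the base axis. Payload 4.4 kg.
Tool frame: the origin (TCP) lies midway between the tips of the shut fingers; the grasp point (between the pads) lies 19 mm behind it; z points along the fingers, y is the line along which they close (so a half turn about z gives the same grasp; the last joint's range is limited). The gripper opens to 85 mm and grips with 20 to 120 N. Pads are 22 mm wide; open, the fingers measure 114 mm over their backs; the gripper's body (76 mm by 85 mm) begins 54 mm behind the grasp point. The pads swing forward as they close: fully open they stand 13 mm farther back than shut.
Start: joints at [1.215, 0.628, 0.038, 1.517, -0.027, 0.996, -0.02], TCP at [0.186, -0.623, 0.231] pointing down, gripper open.
Joint ranges: [-3.06, 3.06], [-0.37, 2.12], [-1.25, 1.32], [0.18, 2.47], [-1.1, 4.24], [0.23, 1.98], [-2.94, 2.94]. Speed limits (rad/s): [2.57, 2.57, 3.14, 3.14, 3.14, 3.14, 3.14].

INTERFACE

Orientations are given as a unit quaternion [x, y, z, w].
In Python, from bench import * gives the robot as it stands. The module is installed in compiled form; this text tells all that it offers.
- The arm moves only by the tool move_arm, never from a script. Its argument "plan" is a list that holds one entry, the list of rows, each a list of 7 numbers: the opening, from 0 (shut) to 1 (fully open), then the shift along the world's x, y, z in m, then the turn, a rotation vector about the world's x, y, z in degrees. A call has 1 to 8 rows; each row shifts and turns the commanded pose from where the row before left it; what a row does not reach is not made up. A row lasts 1/12 s, in which the tool goes at most 41.7 mm and 7.16 degrees, less where a joint would pass 70% of its speed; a pose out of reach is approached as far as the arm can. A call with a gripper value outside its range is refused whole. The fingers move at their own pace and stop on an object; "squeeze" is the grip in N (left out, the last holds). Time passes only in rows, so rows that do not move let the fingers close. It gives the time, the measured TCP pose, the force, the opening and the grip force at its end, in the units of the state.
- state(): the state, without advancing time (a new reading comes with each control period).
- camera(name): name is "scene" or "side" or "wrist"; returns a dict with "pixels" (420x560x3 uint8, red, green, blue), "depth" (420x560 float32, m along the optical axis (not along the pixel's ray), 0 where there is no reading), "fx", "fy", "cx", "cy" (pixels), "view" (4x4, takes a point from world to camera coordinates). Camera axes: x right, y down, z forward; pixel columns grow to the right and rows downward; lengths in m; the calibration is good to about 2 mm. The wrist camera is an equidistant fisheye: a pixel r from the principal point sees the ray r / f radians off the axis. A picture is of the moment at which its call begins.
- hand_in(): hands the job in; it is judged then, once.
The state is a dict: "clock": time; "joint_positions": joint angles; "joint_velocities": joint speeds; "effort": joint torques, N m; "tcp_pos": TCP position; "eef_rot": TCP orientation; "wrist_force": force on the tool from outside, world axes, zero at the start; "torque": the same for the moment, N m; "grip_width": finger opening in m; "finger_force": force on a finger pad.
Only numpy, scipy, OpenCV 4.12 (cv2) and the standard library are available. Lean on these libraries where they do the work, as an engineer would, in place of code of your own. Each camera call takes 0.05 s, during which the arm holds its last target. There are 200 camera calls.

TASK

A freshly rinsed six-well plate is leaning wells-up on the upper shelf of the steel drainer. Tip it over the lip so that it ends wells-down to drain, lying flat on the lower ramp with its edge against the toe stop. Keep it low over the drainer all the while, never on the bench, and leave its lid and the other things where they are.

Things in the scene. Friction and masses are not known exactly. Their poses are not given: they have to be found in the camera images.
- plate_centre (a point): Centre of the white six-well plate: rigid, 85.5 (x) by 127.8 (y) by 20 mm (z), 0.09 kg, six open 35 mm wells in its top (+z), closed underside. At the start it leans 55 degrees from level, wells up, in one lane (which one varies) of the upper shelf: x points down the slope, lower long edge on the lip; the upper 35 mm overhang the shelf's head, free to pinch through the 20 mm.
- rack: Fixed steel drainer, 310 mm wide. Origin on the bench under the lip's tip, mid-width; z up, y across, x level, the way it descends (high side, -x, faces the robot). Two lanes, 146 mm clear, middles at y = -76 and 76 mm, between 6 mm cheeks 18 mm high. Under the plate's overhang is open air, but for thin posts at y = -152, 0, 152. Plastic slides on its sheets by itself (friction about 0.25).
- rack_lip (a point): Tip of the lip, mid-width, 100 mm above the bench; axes as the rack's. The upper shelf slopes at 55 degrees for 50 mm, from its head at x -40, z +33 mm from here to its inner corner at x -11, z -8, where the lip stands 14 mm square to it. Just beyond the lip, at x +3, z -16, the lower ramp begins.
- rack_toe (a point): Bottom end of the lower ramp's surface, mid-width, 30 mm above the bench, at the toe stop; axes as the rack's. From the lip the ramp runs 128 mm down to here at 25 degrees; the toe stop stands 18 mm square to it. A plate lying wells-down against the stop has its centre at x -34.5, z +27 mm from here, its z axis 155 degrees from straight up.
- lid_centre (a point): Centre of the plate's loose lid, a smooth white slab without wells, 85.5 x 127.8 x 8 mm, leaning on the upper shelf in the other lane. Leave it there.
- bottle_centre (a point): Centre of an amber bottle with a blue cap, 72 mm across, 170 mm tall, standing on the bench. Leave it.
- slide_box_centre (a point): Centre of a closed blue slide box, 90 x 200 x 34 mm, lying on the bench. Leave it.
- dishes_centre (a point): Centre of a stack of three Petri dishes, 90 mm across, 45 mm tall, on the bench. Leave it.

How it is judged:
At the end, for the whole second after the job is handed in: The plate lies wells-down and flat (7 degrees) on the lower ramp of a lane, at rest, down at the toe stop (centre within 12 mm of its place along x, 8 mm in height, 16 mm of the lane's middle), square across the lane within 0.2 rad; the lid and other things are where they were (angle between plate_centre's own z axis and vertical between 2.58 and 2.83 rad and x of plate_centre in the frame of rack between 0.0725 and 0.0965 m and z of plate_centre in the frame of rack between 0.049 and 0.065 m and (y of plate_centre in the frame of rack between 0.06 and 0.092 m or y of plate_centre in the frame of rack between -0.092 and -0.06 m) and angle between the y axis of plate_centre and the y axis of rack, either way round below 0.2 rad and contact force between plate and rack above 0.1 N and linear speed of plate below 0.03 m/s); the robot touches nothing.
It fails at once if the plate comes down on the bench (height (world z) of plate_centre below 0.035 m).
It fails at once if the plate is carried away from the drainer (its centre over 200 mm to the side of the rack's origin or over 250 mm above the bench) (horizontal distance between plate_centre and rack above 0.2 m or height (world z) of plate_centre above 0.25 m).
It fails at once if the lid is moved from its place by more than 15 mm (distance of lid_centre from where it was at the start of the episode above 0.015 m).
It fails at once if the bottle, the slide box or the Petri dishes are moved by more than 20 mm (distance of any of bottle_centre, slide_box_centre, dishes_centre from where it was at the start of the episode above 0.02 m).
It also fails if it takes over 35 s, if anything falls off the work surface, if the arm or the gripper's body presses on something with over 40 N, if the wrist force passes 120 N, or if a joint passes its speed limit or range.

## Working session

There is one attempt and no reset: what is moved stays moved. The work goes in short steps, Python scripts to look and compute and a tool call to move; the robot and the scene stay as the last step left them, time stands still between calls to the robot, and variables do not carry over. Pictures are saved under pics/ and viewed, at most 10 in all, crops included, and the job is handed in when it is done.

Besides the shell and the picture viewer there is one more tool, called after "Emit:" by a JSON object that holds its "name" and its "arguments", one argument or row to a line. move_arm: Moves the arm, as the interface text tells. Its arguments: {"type":"object","properties":{"plan":{"type":"array"},"squeeze":{"type":"number"}},"required":["plan"]}

```bash
mkdir -p pics
python3 - <<'E'
from bench import *
import cv2,numpy as np
for n in("scene","side"):
    c=camera(n);np.savez(n+".npz",**c);cv2.imwrite(f"pics/{n}0.png",c["pixels"][:,:,::-1])
    print(n,np.round(c["view"],3).tolist(),c["fx"])
s=state();print({k:np.round(v,3).tolist() for k,v in s.items()})
E
```

```text
scene [[-0.577, 0.817, 0.006, 0.311], [0.515, 0.37, -0.774, -0.177], [-0.634, -0.443, -0.634, 1.718], [0.0, 0.0, 0.0, 1.0]] 461.4184732785066
side [[-0.696, -0.718, 0.001, 0.346], [-0.394, 0.381, -0.836, 0.31], [0.6, -0.582, -0.548, 0.974], [0.0, 0.0, 0.0, 1.0]] 471.87460010204137
{'clock': 0.1, 'joint_positions': [1.215, 0.629, 0.038, 1.518, -0.027, 0.996, -0.02], 'joint_velocities': [0.0, -0.004, -0.0, -0.003, -0.001, 0.0, -0.001], 'effort': [0.003, -56.453, 1.23, -19.397, 0.011, 0.005, 0.0], 'tcp_pos': [0.186, -0.622, 0.23], 'eef_rot': [0.99, 0.144, -0.0, -0.001], 'wrist_force': [-0.665, -1.077, 0.117], 'torque': [-0.027, 0.03, 0.016], 'finger_force': 0.0, 'grip_width': 0.085}
```

View pics/scene0.png

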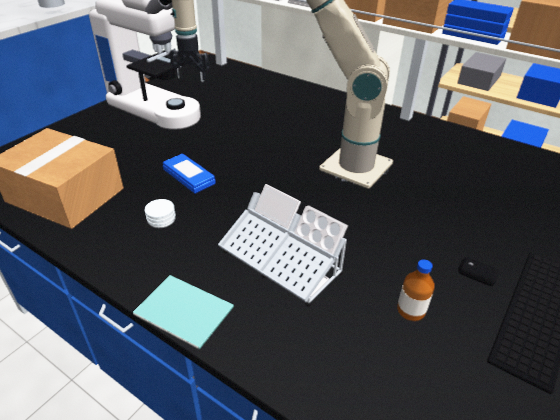

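View pics/side0.png

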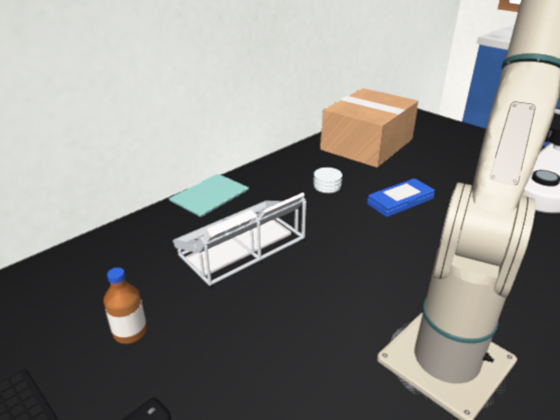

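The scene view shows the drainer at about (285,250), with the wells-up plate in the right lane (320,230) and the lid in the left lane (277,205). The side view shows the shelf's back at (255,230).

```bash
cat > h.py <<'E'
import numpy as np
def pts(c):
    v,u=np.mgrid[0:420,0:560];d=np.asarray(c["depth"],float)
    P=np.stack([(u-c["cx"])/c["fx"]*d,(v-c["cy"])/c["fy"]*d,d],-1)
    V=np.asarray(c["view"]);return (P-V[:3,3])@V[:3,:3],d>0
def plane(P,n=2000,tol=.002,ok=lambda n:True,seed=0):
    r=np.random.default_rng(seed);b=None;bs=0
    for _ in range(n):
        a=P[r.choice(len(P),3,False)];m=np.cross(a[1]-a[0],a[2]-a[0]);l=np.linalg.norm(m)
        if l<1e-8: continue
        m=m/l*np.sign(m[2]); 
        if not ok(m): continue
        i=abs((P-a[0])@m)<tol
        if i.sum()>bs: bs=i.sum();b=i
    Q=P[b];c=Q.mean(0);m=np.linalg.svd(Q-c)[2][2];m*=np.sign(m[2]);return c,m,b
E
python3 - <<'E'
import numpy as np
from h import *
c=np.load("scene.npz");W,ok=pts(c)
w=W[180:305,205:350];P=w[ok[180:305,205:350]&(w[...,2]>.012)]
print(len(P),P.min(0),P.max(0))
tilt=lambda a:(lambda n:abs(np.degrees(np.arccos(n[2]))-a)<6)
cr,n,b=plane(P,ok=tilt(25));print("ramp",cr,n,np.degrees(np.arccos(n[2])),b.sum())
yaw=np.arctan2(n[1],n[0]);ex=np.array([np.cos(yaw),np.sin(yaw)]);ey=np.array([-ex[1],ex[0]])
xt=cr[:2]@ex+(cr[2]-.03)*n[2]/np.hypot(n[0],n[1])
Y=P[:,:2]@ey;Yr=Y[b]
print("yaw",np.degrees(yaw),"x toe",xt,"y ext",np.percentile(Y,[0,.5,1,99,99.5,100]),np.percentile(Yr,[0,.5,1,99,99.5,100]))
ym=(np.percentile(Y,.3)+np.percentile(Y,99.7))/2
x0=xt-.119;o=x0*ex+ym*ey;print("rack origin",o)
R=np.c_[P[:,:2]@ex-x0,Y-ym,P[:,2]]
print("toe top x max",np.percentile(R[:,0],[99,99.9]))
for s in(-1,1):
    q=(R[:,1]*s>.005)&(R[:,0]<.03)&(R[:,2]>.09);Q=R[q]
    cc,m,b2=plane(Q,ok=tilt(55));B=Q[b2]
    print(s,"c",cc,"n",m,np.degrees(np.arccos(m[2])),b2.sum(),q.sum(),"ext",np.percentile(B,1,axis=0),np.percentile(B,99,axis=0))
E
```

```text
8634 [ 0.39371594 -0.36108597  0.01201329] [0.81844037 0.22098302 0.17482443]
ramp [0.60374568 0.06187735 0.05897758] [ 0.41521909 -0.03526335  0.90903774] 24.627289241167297 2597
yaw -4.854315279955125 x toe 0.6595568506706534 y ext [-0.32383327 -0.04995945 -0.04711511  0.26128652  0.26167238  0.26533369] [-0.04737076 -0.0443476  -0.04284498  0.25945673  0.26021342  0.26198565]
rack origin [ 0.53628781 -0.07317984]
toe top x max [0.12491245 0.17011405]
-1 c [-0.00734091 -0.01531157  0.10452321] n [0.26770427 0.80579299 0.52823488] 58.11372984115623 50 175 ext [-0.03937154 -0.02153227  0.09046446] [ 0.02863351 -0.008015    0.1256339 ]
1 c [-0.03245452  0.125802    0.13148804] n [ 8.08006338e-01 -5.73507419e-04  5.89173513e-01] 53.90161988395376 1127 3200 ext [-0.05800148  0.00728936  0.0916462 ] [-0.0016621   0.27974347  0.16613993]
```

```bash
cat >> h.py <<'E'
from scipy.spatial.transform import Rotation as Ro
yaw=np.radians(-4.85);O=np.array([.5477,.0609,0]);RK=Ro.from_euler('z',yaw).as_matrix()
def w(p): return O+RK@np.array(p)
def rk(p): return (np.asarray(p)-O)@RK
def toolR(lean,phi,s=1):
    # lean: plate normal angle from vertical (deg, about rack y); tool axis in plate plane, phi from downslope towards -y
    a,f=np.radians([lean,phi]);n=np.array([np.sin(a),0,np.cos(a)]);d=np.array([np.cos(a),0,-np.sin(a)])
    z=np.cos(f)*d+np.sin(f)*np.array([0,-1,0]);y=s*n;return RK@np.c_[np.cross(y,z),y,z]
E
python3 - <<'E'
import numpy as np,cv2
from h import *
c=np.load("scene.npz");W,ok=pts(c)
for u,v in((415,295),(160,212),(188,172),(277,203),(320,230),(300,195),(346,240)):
    print(u,v,np.round(np.median(W[v-2:v+3,u-2:u+3].reshape(-1,3),0),3),np.round(rk(np.median(W[v-2:v+3,u-2:u+3].reshape(-1,3),0)),3))
m=ok&(W[...,2]>.137)&(abs(rk(W)[...,0]+.03)<.06)&(abs(rk(W)[...,1])<.16)
R=rk(W[m])
for s in(-1,1):
  q=R[R[:,1]*s>0];print(s,np.percentile(q,[1,50,99],axis=0).round(3).tolist())
s0=Ro.from_quat([.99,.144,0,-.001])
for phi in(0,30):
  for s in(1,-1):
    T=toolR(55,phi,s);rv=(Ro.from_matrix(T)*s0.inv()).as_rotvec(degrees=True)
    d=T[:,2];g=w([-.0519+.574*.012,.076,.1678-.819*.012]);print(phi,s,"rv",rv.round(1),np.linalg.norm(rv).round(1),"tcp",(g+.019*d).round(4),"d",d.round(3),"n",T[:,1].round(3))
E
```

```text
415 295 [0.559 0.435 0.096] [-0.02   0.374  0.096]
160 212 [ 0.653 -0.344  0.045] [ 0.139 -0.394  0.045]
188 172 [ 0.43  -0.435  0.035] [-0.075 -0.504  0.035]
277 203 [ 0.504 -0.008  0.138] [-0.038 -0.073  0.138]
320 230 [0.53  0.148 0.138] [-0.025  0.086  0.138]
300 195 [ 0.275 -0.069  0.   ] [-0.261 -0.152  0.   ]
346 240 [0.389 0.172 0.003] [-0.167  0.097  0.003]
-1 [[-0.061, -0.149, 0.137], [-0.047, -0.07, 0.152], [-0.026, -0.008, 0.168]]
1 [[-0.06, 0.018, 0.137], [-0.042, 0.084, 0.15], [-0.02, 0.149, 0.173]]
0 1 rv [-23.5 -28.9  66.3] 76.1 tcp [0.5201 0.1395 0.1424] d [ 0.572 -0.048 -0.819] n [ 0.816 -0.069  0.574]
0 -1 rv [  31.7  -25.8 -107.4] 115.0 tcp [0.5201 0.1395 0.1424] d [ 0.572 -0.048 -0.819] n [-0.816  0.069 -0.574]
30 1 rv [-46.1  -8.6  55.8] 72.9 tcp [0.5179 0.1302 0.1445] d [ 0.453 -0.54  -0.709] n [ 0.816 -0.069  0.574]
30 -1 rv [   9.7  -52.9 -113.8] 125.9 tcp [0.5179 0.1302 0.1445] d [ 0.453 -0.54  -0.709] n [-0.816  0.069 -0.574]
```

Emit:
{"name": "move_arm", "arguments": {
  "plan": [
    [[1,0.026,0.03,0.006,-1.92,-0.36,2.33],[1,0.026,0.03,0.006,-1.92,-0.36,2.33],[1,0.026,0.03,0.006,-1.92,-0.36,2.33],[1,0.026,0.03,0.006,-1.92,-0.36,2.33],[1,0.026,0.03,0.006,-1.92,-0.36,2.33],[1,0.026,0.03,0.006,-1.92,-0.36,2.33],[1,0.026,0.03,0.006,-1.92,-0.36,2.33],[1,0.026,0.03,0.006,-1.92,-0.36,2.33]]
  ]
}}

```text
clock: 0.77
tcp_pos: [0.3945, -0.3811, 0.2795]
eef_rot: [0.944, 0.302, 0.006, 0.136]
wrist_force: [0.3, -0.4, -0.3]
grip_width: 0.0852
finger_force: 0.0
```

Emit:
{"name": "move_arm", "arguments": {
  "plan": [
    [[1,0.026,0.03,0.005,-1.92,-0.36,2.33],[1,0.026,0.03,0.005,-1.92,-0.36,2.33],[1,0.026,0.03,0.005,-1.92,-0.36,2.33],[1,0.026,0.03,0.005,-1.92,-0.36,2.33],[1,0.026,0.03,0.005,-1.92,-0.36,2.33],[1,0.026,0.03,0.005,-1.92,-0.36,2.33],[1,0,0.04,0,-1.92,-0.36,2.33],[1,-0.01,0.04,0,-1.92,-0.36,2.33]]
  ]
}}

```text
clock: 1.43
tcp_pos: [0.5425, -0.1205, 0.3095]
eef_rot: [0.855, 0.445, 0.012, 0.266]
wrist_force: [0.5, 1.1, -0.1]
grip_width: 0.0854
finger_force: 0.0
```

Emit:
{"name": "move_arm", "arguments": {
  "plan": [
    [[1,-0.01,0.04,0,-1.92,-0.36,2.33],[1,-0.01,0.04,0,-1.92,-0.36,2.33],[1,-0.01,0.04,0,-1.92,-0.36,2.33],[1,-0.01,0.04,0,-1.92,-0.36,2.33],[1,-0.01,0.04,0,-1.92,-0.36,2.33],[1,-0.01,0.04,0,-1.92,-0.36,2.33],[1,-0.01,0.04,0,-1.92,-0.36,2.33],[1,-0.01,0.03,0,-1.92,-0.36,2.33]]
  ]
}}

```text
clock: 2.1
tcp_pos: [0.4589, 0.1912, 0.3089]
eef_rot: [0.728, 0.569, 0.017, 0.382]
wrist_force: [0.7, 0.4, 0.5]
grip_width: 0.0852
finger_force: 0.0
```

```bash
cat > st.py <<'E'
from bench import *
from h import *
import sys
lean,phi=float(sys.argv[1]),float(sys.argv[2])
s=state();T=toolR(lean,phi);p=np.array(s["tcp_pos"]);C=Ro.from_quat(s["eef_rot"])
print("t",s["clock"],"q",np.round(s["joint_positions"],2),"grip",s["grip_width"],s["finger_force"])
print("tcp",p.round(4),"rack",rk(p).round(4),"rotvec to target",(Ro.from_matrix(T)*C.inv()).as_rotvec(degrees=True).round(2))
# plate centre if held: grasp 12 mm in from upper edge
if len(sys.argv)>3: 
    g=w([float(v) for v in sys.argv[3:6]]);print("shift to",(g-p).round(4))
E
python3 st.py 55 30
```

```text
t 2.1 q [-0.89  0.43 -0.1   2.    0.88  1.18 -1.78] grip 0.08524949239672726 0.0
tcp [0.4589 0.1912 0.3089] rack [-0.0995  0.1224  0.3089] rotvec to target [ 0.05  0.08 -0.52]
```

Run:
```python
from bench import *
from h import *
import cv2
c=camera("wrist");cv2.imwrite("pics/w1.png",c["pixels"][:,:,::-1])
v,u=np.mgrid[0:420,0:560];x,y=(u-c["cx"])/c["fx"],(v-c["cy"])/c["fy"];r=np.hypot(x,y);t=np.tan(np.minimum(r,1.45))/np.maximum(r,1e-9)
d=np.asarray(c["depth"],float);P=np.stack([x*t*d,y*t*d,d],-1);V=np.asarray(c["view"]);W=(P-V[:3,3])@V[:3,:3]
R=rk(W);np.savez("w1.npz",R=R,d=d)
m=(d>0)&(r<1.3)&(R[...,2]>.155)&(R[...,2]<.2)&(abs(R[...,0]+.04)<.04)&(abs(R[...,1])<.17)
for s in(-1,1):
  q=R[m&(R[...,1]*s>0)];print(s,len(q),np.percentile(q,[1,5,50,95,99],axis=0).round(3).tolist())
q=R[m&(R[...,1]>0)];cc,n,b=plane(q,ok=lambda n:abs(np.degrees(np.arccos(n[2]))-55)<8);print(cc,n,np.degrees(np.arccos(n[2])),"offset",n@(cc-np.array([-.011,0,.092])))
```

```text
-1 522 [[-0.063, -0.135, 0.155], [-0.062, -0.126, 0.158], [-0.058, -0.056, 0.163], [-0.051, -0.011, 0.165], [-0.049, -0.01, 0.166]]
1 2830 [[-0.062, 0.018, 0.156], [-0.061, 0.026, 0.161], [-0.052, 0.096, 0.166], [-0.043, 0.142, 0.171], [-0.037, 0.144, 0.172]]
[-0.05008345  0.08859931  0.1678893 ] [-0.59689996  0.00654204  0.802289  ] 36.65075516277398 offset 0.08479368434670621
```

View pics/w1.png

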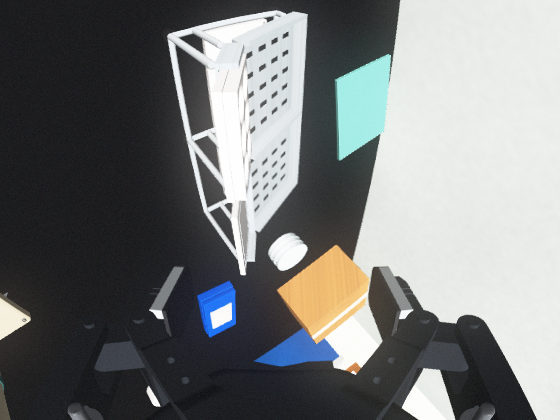

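The wrist view shows the plate's 20 mm top edge near (228,130) and the lid's edge at (240,235). The plate's centre is at about y = 0.081 in the rack frame.

```bash
python3 st.py 55 30 -.074 .1115 .2014;python3 st.py 55 30 -.0342 .0715 .1447|tail -1
```

```text
t 2.15 q [-0.89  0.43 -0.11  2.    0.88  1.17 -1.78] grip 0.08560776890216627 0.0
tcp [0.4565 0.1989 0.3067] rack [-0.1025  0.1298  0.3067] rotvec to target [-0.16 -0.14 -1.25]
shift to [ 0.0269 -0.0207 -0.1053]
shift to [ 0.0631 -0.0639 -0.162 ]
```

Emit:
{"name": "move_arm", "arguments": {
  "plan": [
    [[1,0.009,-0.0069,-0.035,0,0,-0.4],[1,0.009,-0.0069,-0.035,0,0,-0.4],[1,0.009,-0.0069,-0.035,0,0,-0.4],[1,0,0,0,0,0,0]]
  ]
}}

```text
clock: 2.48
tcp_pos: [0.4855, 0.1629, 0.199]
eef_rot: [0.735, 0.56, 0.006, 0.383]
wrist_force: [-0.7, -0.8, 0.0]
grip_width: 0.0853
finger_force: 0.0
```

```bash
python3 st.py 55 30 -.0342 .0715 .1447
```

```text
t 2.4833 q [-0.85  0.62 -0.05  2.08  1.02  0.98 -1.99] grip 0.08528758876356035 0.0
tcp [0.4855 0.1629 0.199 ] rack [-0.0706  0.0964  0.199 ] rotvec to target [ 0.52 -0.37  1.15]
shift to [ 0.0342 -0.0279 -0.0543]
```

Emit:
{"name": "move_arm", "arguments": {
  "plan": [
    [[1,0.008,-0.007,-0.0135,0.1,-0.1,0.3],[1,0.009,-0.007,-0.0135,0.1,-0.1,0.3],[1,0.009,-0.007,-0.0135,0.1,-0.1,0.3],[1,0.008,-0.007,-0.0135,0.1,-0.1,0.2],[1,0,0,0,0,0,0],[1,0,0,0,0,0,0]]
  ]
}}

```text
clock: 2.98
tcp_pos: [0.5208, 0.1382, 0.1513]
eef_rot: [0.732, 0.565, 0.02, 0.381]
wrist_force: [0.0, 0.1, 0.6]
grip_width: 0.0856
finger_force: 0.0
```

```bash
python3 st.py 55 30 -.0342 .0715 .1447
python3 - <<'E'
from bench import *
import cv2
for n in("scene","wrist"):
    c=camera(n);im=c["pixels"][:,:,::-1]
    if n=="scene": im=cv2.resize(im[150:310,200:400],None,fx=2.5,fy=2.5)
    else: im=im[:,:400]
    cv2.imwrite(f"pics/{n}2.png",im)
a=cv2.imread("pics/scene2.png");b=cv2.imread("pics/wrist2.png");h=cv2.resize(b,(380,400));a=cv2.resize(a,(420,336));a=cv2.copyMakeBorder(a,0,64,0,0,0)
cv2.imwrite("pics/c2.png",cv2.hconcat([a,h]))
E
```

```text
t 2.9833 q [-0.8   0.71  0.    2.11  1.19  0.86 -2.1 ] grip 0.0855585226620918 0.0
tcp [0.5208 0.1382 0.1513] rack [-0.0333  0.0747  0.1513] rotvec to target [-0.3   0.49 -0.05]
shift to [-0.0011 -0.0031 -0.0066]
```

View pics/c2.png

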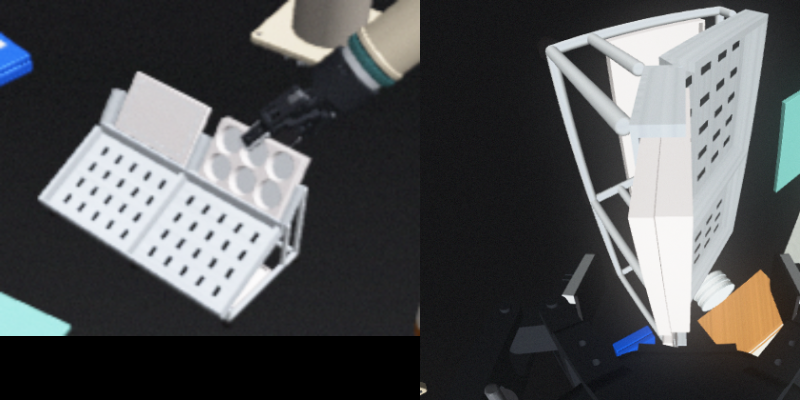

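The left half shows the fingers straddling the plate's upper edge at about (250,135). The right half shows the plate edge at (660,210) between the open fingers. Before gripping, I'll check the joint margin for the tip with a quick fitted kinematic model.

```bash
cat > kin.py <<'E'
from h import *
import itertools
from scipy.optimize import least_squares
D=[([1.215,.629,.038,1.518,-.027,.996,-.02],[.186,-.622,.23],[.99,.144,0,-.001]),
([-.85,.62,-.05,2.08,1.02,.98,-1.99],[.4855,.1629,.199],[.735,.56,.006,.383]),
([-.8,.71,0,2.11,1.19,.86,-2.1],[.5208,.1382,.1513],[.732,.565,.02,.381])]
def chain(q,k):
    h,L1,L2,L3=k[:4];o=k[4];s=k[5:]
    z=lambda a:Ro.from_euler('z',a);y=lambda a:Ro.from_euler('y',a);e=np.array([0,0,1.])
    R=z(s[0]*q[0]+o)*y(q[1]);p=e*h+R.apply(e*L1)
    R=R*z(s[1]*q[2])*y(q[3]);p=p+R.apply(e*L2)
    R=R*z(s[2]*q[4])*y(q[5]);p=p+R.apply(e*L3)
    return p,R*z(s[3]*q[6]+k[9] if len(k)>9 else 0)
def fit():
    best=None
    for s in itertools.product((1,-1),repeat=4):
      for o7 in(0,np.pi/2,np.pi,-np.pi/2):
        f=lambda x:np.concatenate([np.r_[(chain(q,[*x[:5],*s,x[5]])[0]-p)*5,(chain(q,[*x[:5],*s,x[5]])[1].inv()*Ro.from_quat(r)).as_rotvec()] for q,p,r in D])
        r=least_squares(f,[.35,.455,.455,.24,0,o7])
        if best is None or r.cost<best[0]: best=(r.cost,[*r.x[:5],*s,r.x[5]])
    return best
E
python3 - <<'E'
from kin import *
c,k=fit();print(c,np.round(k,3));np.save("k.npy",k)
lo=np.array([-3.06,-.37,-1.25,.18,-1.1,.23,-2.94]);hi=np.array([3.06,2.12,1.32,2.47,4.24,1.98,2.94])
q=np.array(D[2][0])
for lean,x,z in((55,-.055,.165),(70,.0,.19),(85,.02,.175),(100,.035,.175),(115,.05,.165),(130,.06,.155),(140,.065,.15)):
    T=Ro.from_matrix(toolR(lean,30));p=w([x,.0715,z])
    f=lambda q_:np.r_[(chain(q_,k)[0]-p)*20,(chain(q_,k)[1].inv()*T).as_rotvec()*5,.02*(q_-q)]
    r=least_squares(f,np.clip(q,lo+.01,hi-.01),bounds=(lo,hi));q=r.x;print(lean,r.cost.round(4),q.round(2))
E
```

```text
0.0015640249063535836 [ 0.327  0.579  0.373  0.366 -0.04  -1.    -1.    -1.    -1.    -4.741]
55 0.0 [-0.83  0.67 -0.    2.16  1.2   0.86 -2.14]
70 0.0001 [-0.54  0.65 -0.18  1.88  0.89  1.   -1.51]
85 0.0001 [-0.39  0.74 -0.29  1.65  0.71  1.19 -1.14]
100 0.0001 [-0.3   0.86 -0.36  1.38  0.59  1.45 -0.86]
115 0.0 [-0.26  1.03 -0.39  1.1   0.53  1.74 -0.63]
130 0.0001 [-0.39  1.19  0.05  0.77  0.22  1.98 -0.23]
140 0.1944 [-0.48  1.23  0.38  0.78  0.    1.98  0.01]
```

Emit:
{"name": "move_arm", "arguments": {
  "plan": [
    [[1,-0.001,-0.003,-0.0065,-0.3,0.4,0],[0.4,0,0,0,0,0,0],[0.2,0,0,0,0,0,0],[0,0,0,0,0,0,0],[0,0,0,0,0,0,0],[0,0,0,0,0,0,0],[0,0,0,0,0,0,0]]
  ],
  "squeeze": 40
}}

```text
clock: 3.67
tcp_pos: [0.5196, 0.1354, 0.1439]
eef_rot: [0.731, 0.566, 0.016, 0.381]
wrist_force: [-1.3, -0.1, 0.5]
grip_width: 0.0195
finger_force: 45.2
```

```bash
python3 st.py 55 30 -.0342 .0715 .1447
```

```text
t 3.6667 q [-0.79  0.72  0.01  2.12  1.2   0.85 -2.11] grip 0.019512305417179736 45.19426639191806
tcp [0.5196 0.1354 0.1439] rack [-0.0343  0.0719  0.1439] rotvec to target [-0.02  0.06 -0.1 ]
shift to [ 0.0001 -0.0004  0.0008]
```

Grip is firm (19.5 mm, 45 N). Next: lift it clear, then rotate over the lip.

Emit:
{"name": "move_arm", "arguments": {
  "plan": [
    [[0,0,0,0.01,0,0,0],[0,0,0,0.014,0,0,0],[0,0,0,0.014,0,0,0],[0,0.0042,-0.0003,0,0.25,2.9,0],[0,0.0084,-0.0007,-0.001,0.49,5.81,0],[0,0.0084,-0.0007,-0.001,0.49,5.81,0],[0,0.0084,-0.0007,-0.001,0.49,5.81,0],[0,0,0,0,0,0,0]]
  ]
}}

```text
clock: 4.33
tcp_pos: [0.5531, 0.1307, 0.1803]
eef_rot: [0.73, 0.62, -0.1, 0.269]
wrist_force: [1.1, -0.2, -0.2]
grip_width: 0.0194
finger_force: 43.8
```

```bash
python3 st.py 90 30 .015 .0719 .175
```

```text
t 4.3333 q [-0.53  0.67 -0.14  1.82  0.78  1.02 -1.35] grip 0.01938275727193914 43.83380591869354
tcp [0.5531 0.1307 0.1803] rack [-0.0005  0.07    0.1803] rotvec to target [ 1.25 15.61  0.28]
shift to [ 0.0156  0.0006 -0.0053]
```

Emit:
{"name": "move_arm", "arguments": {
  "plan": [
    [[0,0.006,0,-0.001,0.48,5.7,0.05],[0,0.006,0,-0.001,0.48,5.7,0.05],[0,0.006,0,-0.001,0.48,5.7,0.05],[0,0.005,0,-0.004,0.48,5.7,0.05],[0,0.005,-0.0005,-0.007,0.48,5.7,0.05],[0,0.004,-0.0005,-0.007,0.48,5.7,0],[0,0.004,-0.0005,-0.007,0.48,5.7,0],[0,0.004,-0.0005,-0.007,0.48,5.7,0]]
  ]
}}

```text
clock: 5.0
tcp_pos: [0.5883, 0.1305, 0.1437]
eef_rot: [0.639, 0.682, -0.355, -0.017]
wrist_force: [0.4, 0.5, -1.4]
grip_width: 0.0192
finger_force: 43.8
```

Emit:
{"name": "move_arm", "arguments": {
  "plan": [
    [[0,0,0,0,0,0,0],[0,0,0,0,0,0,0]]
  ]
}}

```text
clock: 5.17
tcp_pos: [0.5887, 0.1293, 0.1404]
eef_rot: [0.64, 0.681, -0.355, -0.015]
wrist_force: [4.1, -0.2, -1.5]
grip_width: 0.0193
finger_force: 45.2
```

```bash
python3 st.py 120 30 .0388 .0700 .1364
python3 - <<'E'
from bench import *
import cv2
a=camera("scene")["pixels"][150:310,200:400,::-1];b=camera("side")["pixels"][150:310,130:330,::-1]
cv2.imwrite("pics/c3.png",cv2.resize(cv2.hconcat([a,b]),None,fx=2,fy=2))
E
```

```text
t 5.1667 q [-0.28  1.07 -0.29  1.08  0.43  1.74 -0.55] grip 0.019305123657205655 45.15148401260376
tcp [0.5887 0.1293 0.1404] rack [0.0351 0.0717 0.1404] rotvec to target [ 0.04 -0.21 -0.17]
shift to [ 0.0036 -0.002  -0.004 ]
```

View pics/c3.png

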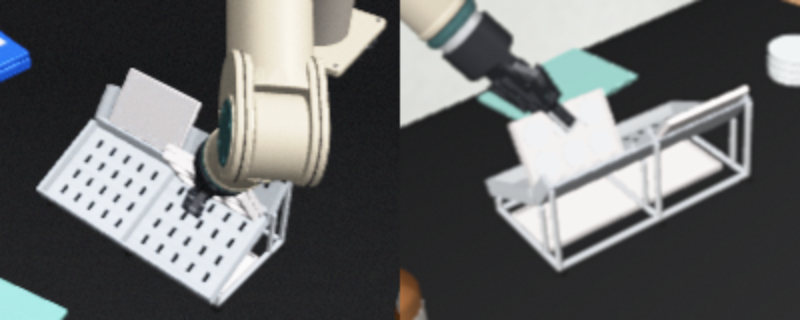

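The plate is held past vertical, wells to the ramp, with its low edge just beyond the lip (left at (215,200), right at (570,140)). I'll seat it, release and retract.

Emit:
{"name": "move_arm", "arguments": {
  "plan": [
    [[0,0.006,-0.004,0,0,0,0],[0,0,0,-0.006,0,0,0],[0,0,0,0,0,0,0]]
  ]
}}

```text
clock: 5.52
tcp_pos: [0.5938, 0.1268, 0.1382]
eef_rot: [0.639, 0.683, -0.353, -0.016]
wrist_force: [-0.5, 0.1, -1.2]
grip_width: 0.0196
finger_force: 44.9
```

Emit:
{"name": "move_arm", "arguments": {
  "plan": [
    [[0.5,0,0,0,0,0,0],[0.6,0.018,0.018,0.03,0,0,0],[0.6,0.018,0.018,0.03,0,0,0],[0.6,0.018,0.018,0.03,0,0,0],[0.6,0.01,0.01,0.03,0,0,0],[0.6,0,0,0.03,0,0,0]]
  ]
}}

```text
clock: 6.02
tcp_pos: [0.625, 0.1593, 0.2148]
eef_rot: [0.637, 0.673, -0.374, -0.03]
wrist_force: [-1.0, 0.1, -2.2]
grip_width: 0.0517
finger_force: 0.0
```

```bash
python3 st.py 120 30
cat > look.py <<'E'
from bench import *
from h import *
import cv2,sys
c=camera("scene");a=c["pixels"][150:310,200:400,::-1];b=camera("side")["pixels"][150:310,130:330,::-1]
cv2.imwrite(sys.argv[1],cv2.resize(cv2.hconcat([a,b]),None,fx=2,fy=2))
W,ok=pts(c);R=rk(W)
m=ok&(abs(R[...,1]-.076)<.072)&(R[...,0]>.02)&(R[...,0]<.118)
q=R[m];q=q[q[:,2]<.12];h=q[:,2]-(.03+(.119-q[:,0])*.466)  # height over the ramp
t=q[(h>.012)&(h<.04)]
if len(t)>50:
    cc,n,bb=plane(t,n=500);print(len(t),"top tilt",np.degrees(np.arccos(n[2])),"n",n.round(3),"h",np.median(h[(h>.012)&(h<.04)]),np.percentile(t[bb],[1,50,99],axis=0).round(3).tolist())
E
python3 look.py pics/c4.png
```

```text
t 6.0167 q [-0.5   1.13  0.29  0.76  0.06  1.97 -0.22] grip 0.051672878948879196 0.0
tcp [0.625  0.1593 0.2148] rack [0.0687 0.1045 0.2148] rotvec to target [ 0.83 -2.93  0.76]
1367 top tilt 24.968961999086346 n [ 0.422 -0.01   0.907] h 0.018624190920342676 [[0.047, 0.016, 0.049], [0.082, 0.082, 0.065], [0.117, 0.147, 0.083]]
```

View pics/c4.png

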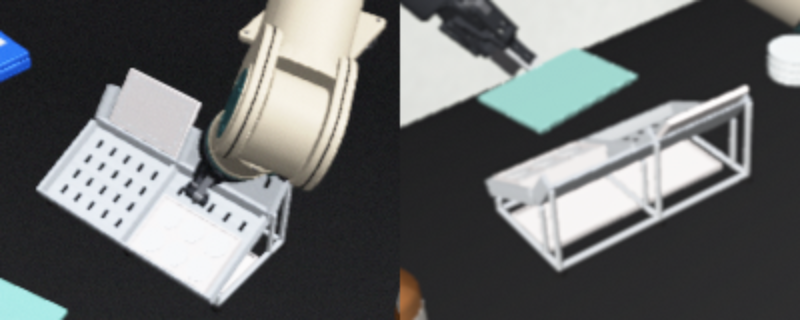

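The picture shows the plate flat on the ramp, wells-down, against the toe stop (left at (190,245)). The gripper is clear and the lid untouched. I'll back off and check once more.

Emit:
{"name": "move_arm", "arguments": {
  "plan": [
    [[0.6,0,0,0.03,0,0,0],[0.6,0,0,0.03,0,0,0],[0.6,0,0,0,0,0,0],[0.6,0,0,0,0,0,0],[0.6,0,0,0,0,0,0]]
  ]
}}

```text
clock: 6.53
tcp_pos: [0.6134, 0.1519, 0.262]
eef_rot: [0.638, 0.676, -0.369, -0.026]
wrist_force: [-0.1, 0.3, 0.3]
grip_width: 0.0516
finger_force: 0.0
```

```bash
python3 look.py pics/c5.png; python3 -c "
from bench import *
print(state()['wrist_force'],hand_in())"
```

```text
1360 top tilt 25.945639868206886 n [ 0.438 -0.002  0.899] h 0.01873089940183537 [[0.047, 0.016, 0.048], [0.083, 0.083, 0.065], [0.117, 0.147, 0.084]]
the job is handed in; nothing more can be done
[ 0.34476079  0.29945619 -0.01577943] None
```

I tipped the plate over the lip and handed the job in at about 6.6 s; it measured flat and wells-down on the lower ramp at the toe stop, 25–26° from level and about 6 mm off the lane's middle, with the lid still in its place and the gripper clear (the hand-in returned no verdict).

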